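# Click a floor plank into the laid row

### The job

Pick up the loose floor plank by the orange suction lifter stuck on it and, holding it tilted with the edge away from the row raised, feed its tongue into the groove of the laid row on the plywood base until the joint is fully home, with the plank's ends in line with the row's ends. Then, still holding it, lower it flat so that the joint locks and the plank lies flush with the row, and let go, leaving the lifter on. Work by feel: never lean on the laid row or its base with more than about 35 N, and leave the other things on the bench alone.

Things in the scene. Friction and masses are not known exactly. Their poses are not given: they have to be found in the camera images.
- bar (a point): centre of the lifter's orange grip bar: 16 mm wide (plank's x), 120 mm long (y), 20 mm high; 22 mm free space between it and the plank's top, except at its feet and suction cups (52 mm across, centred 50 mm to either side along y). Stuck to the plank for good. 52 mm above the plank's underside, over its middle. Axes as plank
- plank: loose rigid floor plank, brown top, 110 mm wide (x, without tongue), 160 mm long (y), 20 mm thick, 0.3 to 0.57 kg with its lifter, lying flat on the bench at first. Origin: centre of its underside; z up through the top. A tongue along the whole -x edge sticks out 9 mm, from 6.5 to 12 mm above the underside
- edge (a point): on the plank: middle of the top edge over the tongue, which closes against the row: 55 mm to -x of the plank's middle, 20 mm above the underside. Below it the underside is cut away: from 0 to 8 mm in (+x) it is 6.5 mm up, from 8 to 19 mm in is a locking notch 11.5 mm up, beyond that the plank is full. Axes as plank
- tongue (a point): on the plank: middle of the tongue's tip, 64 mm towards -x from the plank's middle, 9.25 mm above the underside. Axes as plank
- base: fixed plywood base, 230 mm (x) by 200 mm (y), 12 mm thick; origin at the centre of its underside on the bench, z up, x pointing from the laid row to the free half where the plank belongs. The laid row, fixed on it, is a floor strip 80 mm wide, 160 mm long (y, centred), 20 mm thick, its top 32 mm above the bench, its grooved face looking to +x
- line (a point): on the base: the line marked for the row's face, at the row's top, middle of its length: 20 mm to -x of the base's centre, 32 mm above the bench. The row was laid by hand: its real face (groove, lips and bead with it) is parallel to this line but up to 9 mm off along x, either way, and no pose reading tells how much. Axes as base
- mouth (a point): on the base: nominal middle of the groove's mouth, 10.5 mm below line. In mm above the plywood, the groove is open from 5 to 14, 12 deep, under a lip from 14 to 20. The lower lip, 5 thick, runs out 16 from the row's face; on it, 10 to 16 out from the face, stands a bead up to 10, over which the plank's notch drops. All rigid, firmly fixed; off along x just as the row is
- seat (a point): on the base, 35 mm to +x of its centre, 12 mm above the bench: where the middle of the plank's underside comes to rest, but for the row's offset. Flat, the plank cannot pass the bead. Tilted some 20 degrees about y (+x edge up), its top edge 1 mm above the row's top and touching the row's face, it can be turned down about that edge, kept lightly pushed home
- can: orange paint can, 90 mm across, 110 mm tall, a bystander; origin at the centre of its underside
- spray: green bottle, 60 mm across, 170 mm tall, a bystander; origin at the centre of its underside
- tape: yellow tape roll, 100 mm across, 25 mm high, lying flat, a bystander; origin at the centre of its underside
- knife: filling knife lying flat, a bystander; origin under its middle
Mind the look-alikes: they are no part of the job. Several things have the shape of the plank; the one meant has the colours described above.

How it is judged:
On the way, in this order (a step that is already met when the one before it is completed fails the run):
1. the plank, held and tilted by 9 to 40 degrees, has its tongue in the groove's mouth, touching (angle between plank's own z axis and vertical between 0.16 and 0.7 rad and x of tongue in the frame of line between -0.028 and 0.011 m and z of tongue in the frame of line below -0.008 m and z of edge in the frame of line below 0.007 m and contact force between plank and base above 0.5 N and contact force between the fingers and plank above 2 N), for 0.1 s.
2. the plank is lowered flat while still held (angle between plank's own z axis and vertical below 0.05 rad and z of edge in the frame of line below 0.004 m and x of edge in the frame of line below 0.012 m and contact force between the fingers and plank above 2 N), for 0.1 s.
At the end, for the whole second after the job is handed in: the plank is released and at rest, flat within 1.1 degrees, its top edge flush with the row (1.5 mm up, 2.5 mm down), the joint locked (edge within 11 to 12 mm of the marked line; unlocked it cannot lie flat there), parallel within 1.7 degrees, its ends within 12 mm of the row's (angle between plank's own z axis and vertical below 0.02 rad and z of edge in the frame of line between -0.0025 and 0.0015 m and x of edge in the frame of line between -0.011 and 0.012 m and y of edge in the frame of line between -0.012 and 0.012 m and angle between the x axis of plank and the x axis of base, either way round below 0.03 rad and contact force between plank and base above 1 N and linear speed of plank below 0.01 m/s and angular speed of plank below 0.05 rad/s); the robot touches nothing.
It fails at once if the plank presses on the laid row or its base with more than 35 N (contact force between plank and base above 35 N).
It fails at once if the robot touches the base or the laid row with more than 35 N (contact force between any of the fingers, the arm and base above 35 N).
It fails at once if the paint can, bottle, tape roll or filling knife is moved by more than 30 mm or tipped (distance of any of can, spray, tape, knife from where it was at the start of the episode above 0.03 m or angle between any of can, spray, tape, knife's own z axis and vertical above 0.5 rad).
It also fails if it takes over 56 s, if anything falls off the work surface, if the arm or the gripper's body presses on something with over 40 N, if the wrist force passes 120 N, or if a joint passes its speed limit or range.

### The arm

A 6-joint arm with a two-finger parallel gripper is mounted at the origin on the work surface. World frame = base frame: x ahead of the robot, y to its left, z up, the work surface at z = 0. Lengths are in m, angles in rad, forces in N, time in s.
With the tool pointing down it reaches from about 0.3 to 0.775 m from the base axis. Payload 14.6 kg.
Tool frame: the origin (TCP) lies on the centre line of the jaws, within the pads' length; the fingertips stand 19 mm ahead of it and the grasp point (between the pads) is the TCP; y points along the fingers, x is the direction in which the jaws open and shut, and the axes are right-handed (so a half turn about y gives the same grasp; the last joint's range is limited). The gripper opens to 94 mm and grips with 3 to 60 N. Pads are 16 mm wide; open, the fingers measure 119 mm over their backs; the gripper's body (75 mm by 177 mm) begins 78 mm behind the grasp point.
Start: joints at [-1.275, 0.3, 1.521, -0, 1.321, -0.067], TCP at [0.195, -0.514, 0.224] pointing down, gripper open.
Joint ranges: [-3.03, 3.03], [-0.79, 2.21], [0.23, 2.52], [-1.04, 4.18], [0, 3.07], [-2.55, 2.55]. Speed limits (rad/s): [2.22, 2.22, 2.57, 3.14, 3.14, 3.14].

### API

Orientations are given as [roll, pitch, yaw] about the fixed x, y, z axes, in that order (R = Rz(yaw) Ry(pitch) Rx(roll)).
In Python, from station import ctrl, optics gives the robot as it stands.
- The arm moves only by the tool jog_arm, never from a script. Its argument "targets" is a list of rows, each a list of 3 entries, a list of its own where there are three numbers: the finger opening in cm, from 0 to 9.4, then the shift along the tool's x, y, z in cm, then the turn about the tool's y in rad. A call has 1 to 10 rows; each row is the pose to reach, as a shift and turn from the pose commanded when the call began, along the tool's axes at that moment; what a row does not reach only later rows make up. A row lasts 1/10 s, in which the tool goes at most 50 mm and 8.59 degrees, less where a joint would pass 70% of its speed; a pose out of reach is approached as far as the arm can. A call with a gripper value outside its range is refused whole. The fingers move at their own pace and stop on an object; "grip_force" is the grip in N (left out, the last holds). Time passes only in rows, so rows that repeat a pose let the fingers close. It gives the time, the measured TCP pose, the force and the opening at its end, in the units of the state.
- ctrl.get_obs(): the state, without advancing time (a new reading comes with each control period).
- optics.camera(name): name is "side" or "top"; returns a dict with "img" (384x512x3 uint8, red, green, blue), "range_z" (384x512 float32, m along the optical axis (not along the pixel's ray), 0 where there is no reading), "camera_matrix" (3x3 intrinsics, pixels), "world_to_cam" (4x4, takes a point from world to camera coordinates). Camera axes: x right, y up, looking along -z (the intrinsics and any distortion apply to the point x, -y, -z); pixel columns grow to the right and rows downward; lengths in m; the calibration is good to about 2 mm. A picture is of the moment at which its call begins.
- ctrl.hand_in(): hands the job in, once; it reports no verdict.
The state is a dict: "time_s": time; "qpos": joint angles; "joint_vel": joint speeds; "tau": joint torques, N m; "ee_pos": TCP position; "eef_rot": TCP orientation; "force": force on the tool from outside, world axes, zero at the start; "moment": the same for the moment, N m; "grip_width": finger opening in m.
Only numpy, scipy, OpenCV 4.12 (cv2) and the standard library are available. Lean on these libraries where they do the work, as an engineer would, in place of code of your own. Each camera call takes 0.05 s, during which the arm holds its last target. There are 200 camera calls.

## Working session

There is one attempt and no reset: what is moved stays moved. The work goes in short steps, Python scripts to look and compute and a tool call to move; the robot and the scene stay as the last step left them, time stands still between calls to the robot, and variables do not carry over. Pictures are saved under pics/ and viewed, about 8 in all and at most 12, crops included, and the job is handed in when it is done.

Besides the shell and the picture viewer there is one more tool, called after "Call:" in YAML: its name, and indented under it one key for each argument. jog_arm: Moves the arm, as the interface text tells. Its arguments: {"type":"object","properties":{"targets":{"type":"array","items":{"type":"array"}},"grip_force":{"type":"number"}},"required":["targets"]}

```bash
ls; mkdir -p pics
python3 - <<'E'
from station import ctrl, optics
import cv2,numpy as np
o=ctrl.get_obs();print(o)
ims=[]
for n in("top","side"):
    c=optics.camera(n);np.savez(f"{n}0.npz",**c);cv2.imwrite(f"pics/{n}0.png",c["img"][:,:,::-1]);print(n,c["camera_matrix"],c["world_to_cam"],[ (k) for k in c])
    ims.append(c["img"][:,:,::-1])
E
```

```text
pics
{'time_s': 0.0, 'qpos': array([-1.27460556e+00,  3.00497223e-01,  1.52157636e+00, -2.77131124e-06,
        1.32071656e+00, -6.66266058e-02]), 'joint_vel': array([-6.22268499e-05,  1.27740706e-03,  6.78001768e-04,  2.87680599e-04,
        3.12058171e-04, -4.70454343e-05]), 'tau': array([ 4.75519064e-04, -5.31800258e+01, -3.52735448e+01,  7.08381878e-02,
        2.43471900e-02, -7.94763287e-05]), 'ee_pos': array([ 0.19511202, -0.51396847,  0.22387399]), 'eef_rot': array([-1.57071928e+00,  1.19501777e-03, -1.20797822e+00]), 'force': array([ 0.37632222, -0.02552486,  0.21773004]), 'moment': array([ 0.04669333, -0.03059238, -0.04445171]), 'grip_width': 0.09405590248760813}
top [[374.32102969   0.         257.82922443]
 [  0.         374.32102969 188.98242176]
 [  0.           0.           1.        ]] [[ 0.01461044 -0.99971386  0.01894049 -0.01912516]
 [ 0.99392478  0.01658723  0.10880436 -0.53046901]
 [-0.1090874   0.01723575  0.99388272 -0.99865154]
 [ 0.          0.          0.          1.        ]] ['img', 'range_z', 'camera_matrix', 'world_to_cam']
side [[445.42305855   0.         258.63832327]
 [  0.         445.42305855 192.13612724]
 [  0.           0.           1.        ]] [[-0.87071852 -0.49176584  0.00395124  0.47164438]
 [ 0.37094091 -0.65146891  0.66180896 -0.23890565]
 [-0.32288093  0.577715    0.74966211 -1.31099293]
 [ 0.          0.          0.          1.        ]] ['img', 'range_z', 'camera_matrix', 'world_to_cam']
```

```bash
sleep 1
```

```text
(no output)
```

View pics/top0.png

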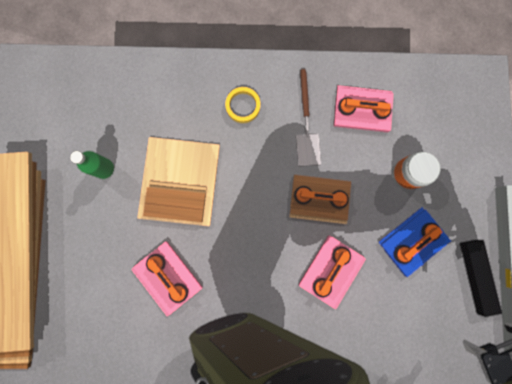

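View pics/side0.png

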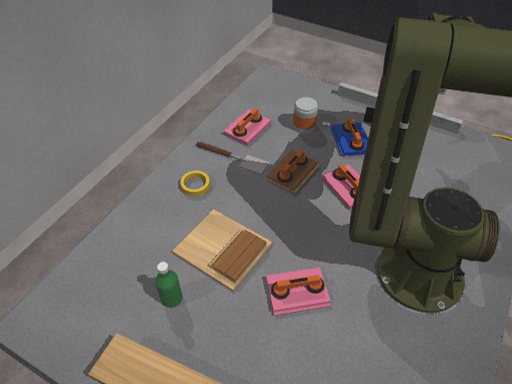

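Top view: the plank is the brown-topped one at (320,199). Its look-alikes are three pink ones (365,107), (332,272), (167,278) and a blue one (417,242). The base is at (180,180) with the row on its lower half (175,203). The bottle is at (95,163), the tape at (242,104), the knife at (308,120) and the can at (416,170). Next I measure and check the brown one close up.

```bash
cat > h.py <<'E'
import numpy as np,cv2
from station import ctrl,optics
def load(n): return dict(np.load(n))
def ray(c,uv,z):
    """pixels -> world points on plane z"""
    uv=np.atleast_2d(uv).astype(float);K=c["camera_matrix"];T=c["world_to_cam"];R=T[:3,:3];t=T[:3,3]
    d=np.c_[(uv[:,0]-K[0,2])/K[0,0],-(uv[:,1]-K[1,2])/K[1,1],-np.ones(len(uv))]@R
    o=-R.T@t
    return o+d*((z-o[2])/d[:,2])[:,None]
def cloud(c):
    """world xyz per pixel from the range image"""
    K=c["camera_matrix"];T=c["world_to_cam"];z=c["range_z"];v,u=np.mgrid[:z.shape[0],:z.shape[1]]
    p=np.stack([(u-K[0,2])/K[0,0]*z,-(v-K[1,2])/K[1,1]*z,-z],-1)
    return (p-T[:3,3])@T[:3,:3]
def rect(c,mask,z):
    """largest blob of mask as a min-area rectangle on plane z: centre, size, long-axis angle deg"""
    m=cv2.morphologyEx(mask.astype(np.uint8),cv2.MORPH_OPEN,np.ones((3,3)))
    k=max(cv2.findContours(m,0,1)[0],key=cv2.contourArea)
    (a,b),(w,h),ang=cv2.minAreaRect((ray(c,k[:,0],z)[:,:2]*1000).astype(np.float32))
    if w<h: w,h,ang=h,w,ang+90
    return np.round([a,b,w,h,(ang+90)%180-90],1)
E
python3 - <<'E'
from h import *
print([a for a in dir(ctrl) if a[0]!='_'])
c=load("top0.npz");im=c["img"];hsv=cv2.cvtColor(im,cv2.COLOR_RGB2HSV);H,S,V=[hsv[...,i].astype(int) for i in range(3)]
P=cloud(c)
for n,(u,v) in dict(base=(180,155),row=(175,203),plank=(335,212),bar=(320,196),bench=(270,230)).items(): print(n,im[v,u],hsv[v,u],P[v,u].round(4))
box=lambda u0,u1,v0,v1:(np.add.outer(np.zeros(384),np.arange(512))>=u0)&(np.add.outer(np.zeros(384),np.arange(512))<u1)&(np.add.outer(np.arange(384),np.zeros(512))>=v0)&(np.add.outer(np.arange(384),np.zeros(512))<v1)
B=box(125,230,125,235);Q=box(280,360,165,230)
wood=B&(S>60)&(H<30)
print("base",rect(c,wood,.012)); 
row=B&(S>60)&(V<165)&(H<30); print("row",rect(c,row,.032))
pl=Q&(S>60)&(H<30); print("plank",rect(c,pl,.02))
bar=Q&(S>190)&(V>140); print("bar",rect(c,bar,.055))
a=cv2.resize(im[120:235,125:230],None,fx=4,fy=4,interpolation=2);b=cv2.resize(im[165:232,280:362],None,fx=4,fy=4,interpolation=2)
o=np.zeros((460,420+328,3),np.uint8);o[:,:420]=a;o[:268,420:]=b
cv2.imwrite("pics/crop1.png",o[:,:,::-1])
for u in (160,175,190): print(u,[tuple(im[v,u]) for v in range(178,192)],P[176:192,u,2].round(3),P[176:192,u,0].round(3))
E
```

```text
['MotionError', 'get_obs', 'hand_in']
base [248 222 160] [ 21  90 248] [0.6255 0.2094 0.0094]
row [186 125  79] [ 13 147 186] [0.4882 0.2132 0.0339]
plank [106  74  49] [ 13 137 106] [ 0.4712 -0.2244  0.023 ]
bar [68 45 41] [  4 101  68] [ 0.5111 -0.176   0.0613]
bench [107 104 105] [170   7 107] [ 4.193e-01 -4.700e-02 -1.000e-04]
base [552.7 209.9 232.9 202.5  -5.3]Traceback (most recent call last):
  File "<stdin>", line 10, in <module>
  File "h.py", line 18, in rect
    k=max(cv2.findContours(m,0,1)[0],key=cv2.contourArea)
ValueError: max() iterable argument is empty
```

Call:
jog_arm:
  targets:
    - [9.4, [0, 0, 0], 0.08]

```text
time_s: 0.2
ee_pos: [0.1951, -0.514, 0.2241]
eef_rot: [-1.571, 0.001, -1.288]
force: [0.5, -0.5, 0.2]
grip_width: 0.0936
```

Run:
```python
from h import *
c=load("top0.npz");im=c["img"];hsv=cv2.cvtColor(im,cv2.COLOR_RGB2HSV);H,S,V=[hsv[...,i].astype(int) for i in range(3)]
P=cloud(c)
def box(u0,u1,v0,v1):
    m=np.zeros((384,512),bool);m[v0:v1,u0:u1]=1;return m
B=box(125,230,125,235);Q=box(280,360,165,230)
row=B&(S>115)&(H<17); print("row",rect(c,row,.032))
pl=Q&(S>60)&(H<30); print("plank",rect(c,pl,.02))
bar=Q&(S>170)&(V>90)&(H<14); print("bar",bar.sum(), rect(c,bar,.05))
z=P[...,2];print("bar z",rect(c,Q&(z>.045),.058), (Q&(z>.045)).sum())
a=cv2.resize(im[120:235,125:230],None,fx=4,fy=4,interpolation=2);b=cv2.resize(im[165:232,280:362],None,fx=4,fy=4,interpolation=2)
o=np.zeros((460,420+328,3),np.uint8);o[:,:420]=a;o[:268,420:]=b
cv2.imwrite("pics/crop1.png",o[:,:,::-1])
for u in (160,175,190): print(u,[tuple(int(x) for x in im[v,u]) for v in range(178,192)],P[178:192,u,2].round(3),P[178:192,u,0].round(3))
for u in (305,335): print(u,[tuple(int(x) for x in im[v,u]) for v in list(range(172,182))+list(range(214,228))])
```

```text
row [486.3 216.  162.3  85.6  85. ]
plank [ 507.2 -183.7  162.3  121.6   84.1]
bar 372 [ 515.6 -139.    45.9   35.3  -89.8]
bar z [ 513.4 -183.7  121.6   17.8   84.2] 326
160 [(245, 215, 153), (245, 213, 152), (238, 200, 144), (214, 170, 122), (202, 159, 113), (224, 177, 124), (228, 179, 124), (186, 145, 102), (151, 118, 84), (160, 123, 86), (182, 130, 87), (190, 129, 82), (188, 127, 81), (186, 126, 80)] [0.013 0.012 0.011 0.011 0.023 0.022 0.022 0.018 0.016 0.019 0.03  0.029
 0.033 0.032] [0.559 0.556 0.553 0.551 0.546 0.544 0.541 0.538 0.536 0.533 0.529 0.526
 0.523 0.52 ]
175 [(249, 223, 162), (249, 223, 161), (250, 225, 162), (251, 225, 161), (233, 193, 139), (199, 157, 112), (220, 173, 122), (236, 191, 133), (225, 175, 121), (176, 137, 97), (153, 119, 84), (170, 128, 89), (184, 129, 84), (187, 127, 79)] [0.01  0.01  0.011 0.015 0.016 0.011 0.023 0.023 0.014 0.021 0.017 0.017
 0.03  0.031] [0.56  0.557 0.554 0.551 0.548 0.546 0.541 0.539 0.537 0.533 0.531 0.528
 0.524 0.521]
190 [(246, 218, 156), (246, 217, 156), (246, 218, 156), (246, 217, 156), (246, 219, 156), (245, 214, 153),
[... 366 characters left out ...]
11, 97, 90), (119, 88, 70), (123, 84, 57), (122, 83, 55), (123, 84, 55), (125, 85, 56), (125, 86, 58), (113, 78, 53), (111, 80, 56), (113, 87, 62), (131, 102, 75), (131, 105, 78), (106, 89, 77), (83, 77, 76), (85, 81, 82), (99, 95, 95), (104, 100, 102), (106, 102, 103), (106, 101, 102), (105, 100, 101), (105, 100, 100)]
335 [(113, 109, 111), (104, 101, 102), (108, 104, 105), (107, 104, 105), (107, 104, 105), (109, 105, 107), (111, 105, 106), (118, 97, 86), (122, 85, 62), (123, 84, 55), (116, 79, 54), (116, 80, 52), (114, 78, 52), (109, 75, 51), (106, 75, 51), (111, 84, 60), (126, 98, 70), (143, 111, 79), (130, 104, 81), (94, 83, 76), (81, 76, 77), (87, 82, 83), (99, 94, 95), (108, 102, 104)]
```

View pics/crop1.png

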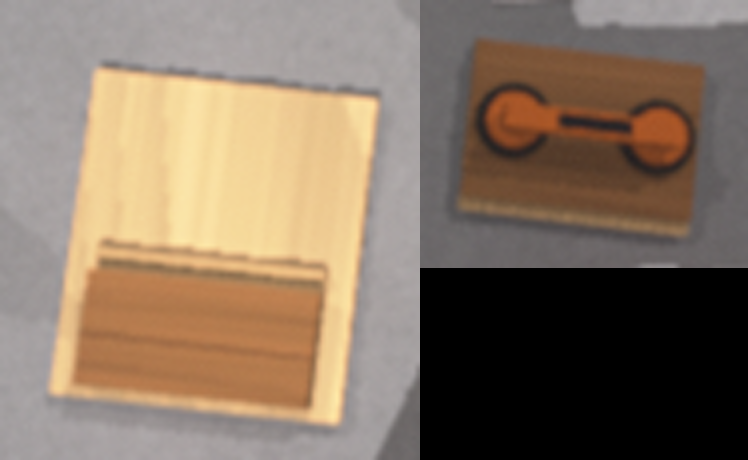

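The crop confirms the brown plank with the bare-wood tongue along its lower edge, which is world -x and faces the right way. The row face shows at about v=189. The turn is yaw only, so I'll have to tilt the plank passively in the jaws. First I hover over the bar.

Call:
jog_arm:
  targets:
    - [5, [-22.8, 6, 39.8], -1.185]
    - [5, [-22.8, 6, 39.8], -1.185]
    - [5, [-22.8, 6, 39.8], -1.185]
    - [5, [-22.8, 6, 39.8], -1.185]
    - [5, [-22.8, 6, 39.8], -1.185]
    - [5, [-22.8, 6, 39.8], -1.185]
    - [5, [-22.8, 6, 39.8], -1.185]
    - [5, [-22.8, 6, 39.8], -1.185]
    - [5, [-22.8, 6, 39.8], -1.185]
    - [5, [-22.8, 6, 39.8], -1.185]

```text
time_s: 1.2
ee_pos: [0.5156, -0.1807, 0.1633]
eef_rot: [-1.57, 0.001, -0.099]
force: [0.4, -0.5, 1.0]
grip_width: 0.0502
```

Call:
jog_arm:
  targets:
    - [5, [0, 4, 0], 0]
    - [5, [0, 8, 0], 0]
    - [5, [0, 10.7, 0], 0]
    - [5, [0, 10.7, 0], 0]
    - [0, [0, 10.7, 0], 0]
    - [0, [0, 10.7, 0], 0]
    - [0, [0, 10.7, 0], 0]
    - [0, [0, 10.7, 0], 0]
  grip_force: 25

```text
time_s: 2.0
ee_pos: [0.5142, -0.1844, 0.0585]
eef_rot: [-1.571, -0.002, -0.103]
force: [-0.8, -1.3, 0.4]
grip_width: 0.0214
```

Call:
jog_arm:
  targets:
    - [0, [0, 0, 0], 0]
    - [0, [0, 0, 0], 0]
    - [0, [0, 0, 0], 0]
    - [0, [0, -1, 0], 0]
    - [0, [0, -3, 0], 0]
    - [0, [0, -5, 0], 0]
    - [0, [0, -6, 0], 0]
    - [0, [0, -6, 0], 0]

```text
time_s: 2.8
ee_pos: [0.5142, -0.1843, 0.1187]
eef_rot: [-1.571, -0.002, -0.103]
force: [-0.2, -0.2, -5.9]
grip_width: 0.0156
```

Held, weighing about 5.7 N. A pink look-alike blocks the row's back side. Instead I'll rest the plank's +x half on the row's -y end edge (32 mm high) so it tilts in a light grip, then clamp it tilted.

Call:
jog_arm:
  targets:
    - [0, [-1, -3, 4], -0.15]
    - [0, [-2, -3, 8], -0.3]
    - [0, [-3, -3, 12], -0.45]
    - [0, [-4, -3, 16], -0.6]
    - [0, [-5, -3, 20], -0.75]
    - [0, [-6, -3, 24], -0.9]
    - [0, [-6.8, -3, 28.5], -1.05]
    - [0, [-6.8, -3, 28.5], -1.2]
    - [0, [-6.8, -3, 28.5], -1.35]
    - [0, [-6.8, -3, 28.5], -1.5]

```text
time_s: 3.8
ee_pos: [0.4749, 0.1067, 0.1464]
eef_rot: [-1.569, 0.001, 1.404]
force: [-0.1, -0.8, -5.8]
grip_width: 0.016
```

Call:
jog_arm:
  targets:
    - [0, [0, 0, 0], -0.083]
    - [0, [0, 2, 0], -0.083]
    - [0, [0, 4, 0], -0.083]
    - [0, [0, 4, 0], -0.083]
    - [0, [0, 4, 0], -0.083]

```text
time_s: 4.3
ee_pos: [0.4752, 0.1062, 0.1073]
eef_rot: [-1.57, 0.0, 1.48]
force: [1.1, 0.1, -5.4]
grip_width: 0.0159
```

Run:
```python
from h import *
print(ctrl.get_obs()["qpos"].round(3))
s=optics.camera("side");t=optics.camera("top")
o=np.zeros((384,800,3),np.uint8)
o[:,:400]=cv2.resize(s["img"][150:320,130:307],(400,384),interpolation=2);o[:,400:]=cv2.resize(t["img"][110:270,120:287],(400,384),interpolation=2)
cv2.imwrite("pics/a1.png",o[:,:,::-1])
P=cloud(t)
```

```text
[ 0.145  0.299  1.819 -0.     1.025 -1.335]
```

View pics/a1.png

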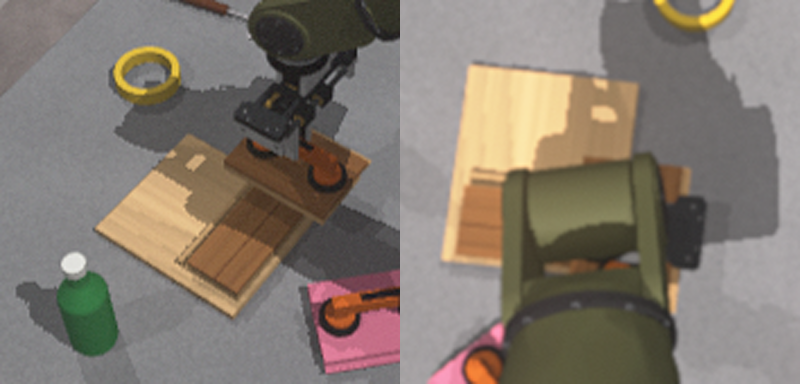

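Call:
jog_arm:
  targets:
    - [0, [0, 0.8, 0], 0]
    - [0, [0, 1.5, 0], 0]
    - [0, [0, 1.5, 0], 0]

```text
time_s: 4.7
ee_pos: [0.4749, 0.1062, 0.0914]
eef_rot: [-1.569, 0.0, 1.48]
force: [0.7, 0.7, -5.2]
grip_width: 0.0157
```

Call:
jog_arm:
  targets:
    - [0, [0, 0.1, 0], 0]
    - [0, [0, 0.2, 0], 0]
  grip_force: 6

```text
time_s: 4.9
ee_pos: [0.4757, 0.1063, 0.0906]
eef_rot: [-1.571, -0.0, 1.48]
force: [1.6, -1.3, -1.4]
grip_width: 0.0161
```

Call:
jog_arm:
  targets:
    - [0, [-0.25, 0.17, 0], 0]
    - [0, [-0.53, 0.34, 0], 0]
    - [0, [-0.8, 0.54, 0], 0]
    - [0, [-1.02, 0.74, 0], 0]
    - [0, [-1.02, 0.74, 0], 0]
  grip_force: 5

```text
time_s: 5.4
ee_pos: [0.4746, 0.0958, 0.0829]
eef_rot: [-1.571, 0.0, 1.48]
force: [0.9, -1.6, -0.2]
grip_width: 0.0194
```

Call:
jog_arm:
  targets:
    - [0, [-0.22, 0.22, 0], 0]
    - [0, [-0.44, 0.44, 0], 0]
    - [0, [-0.64, 0.68, 0], 0]
    - [0, [-0.84, 0.93, 0], 0]
    - [0, [-0.84, 0.93, 0], 0]
    - [0, [-0.84, 0.93, 0], 0]

```text
time_s: 6.0
ee_pos: [0.4738, 0.0878, 0.0737]
eef_rot: [-1.571, -0.0, 1.48]
force: [0.6, 2.7, -0.7]
grip_width: 0.022
```

Call:
jog_arm:
  targets:
    - [0, [0, 0, 0], 0]
    - [0, [0, 0, 0], 0]
    - [0, [0, 0, 0], 0]
  grip_force: 12

```text
time_s: 6.3
ee_pos: [0.4737, 0.0878, 0.0737]
eef_rot: [-1.571, 0.0, 1.48]
force: [0.7, 1.1, -0.3]
grip_width: 0.0214
```

Run:
```python
from h import *
s=optics.camera("side");np.savez("s2.npz",**s)
cv2.imwrite("pics/a2.png",cv2.resize(s["img"][160:290,190:330],None,fx=4,fy=4,interpolation=2)[:,:,::-1])
o=ctrl.get_obs();print(o["force"],o["grip_width"])
```

```text
[ 0.92283215  0.63360796 -1.54633186] 0.021154929672617506
```

View pics/a2.png

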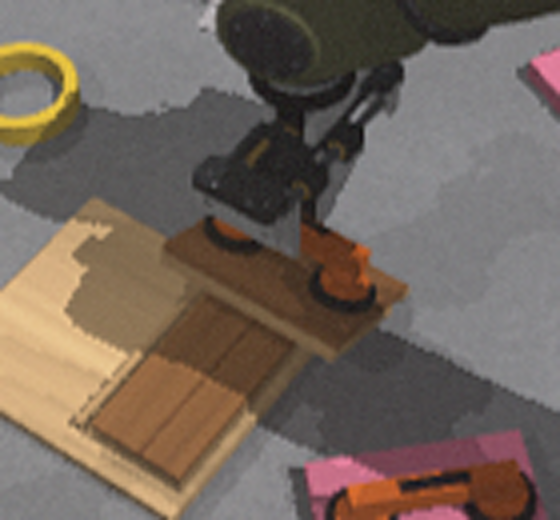

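Call:
jog_arm:
  targets:
    - [0, [0, 0, 0], 0]
    - [0, [-0.1, 0.2, 0], 0]
    - [0, [-0.2, 0.3, 0], 0]
    - [0, [-0.2, 0.3, 0], 0]
  grip_force: 3

```text
time_s: 6.75
ee_pos: [0.4738, 0.086, 0.0709]
eef_rot: [-1.572, -0.001, 1.48]
force: [1.2, 3.6, 3.0]
grip_width: 0.0222
```

Call:
jog_arm:
  targets:
    - [0, [0.3, -0.1, 0], 0]
    - [0, [0.6, -0.2, 0], 0]
    - [0, [0.9, -0.35, 0], 0]
    - [0, [1.2, -0.5, 0], 0]
    - [0, [1.2, -0.5, 0], 0]

```text
time_s: 7.25
ee_pos: [0.4747, 0.0973, 0.0758]
eef_rot: [-1.571, 0.002, 1.48]
force: [0.6, -6.4, 1.3]
grip_width: 0.0367
```

Call:
jog_arm:
  targets:
    - [0, [0, 0, 0], 0]
    - [0, [0, 0, 0], 0]
    - [0, [0, 0, 0], 0]
  grip_force: 9

```text
time_s: 7.55
ee_pos: [0.4748, 0.0959, 0.0763]
eef_rot: [-1.571, 0.004, 1.48]
force: [-1.3, -17.6, 9.4]
grip_width: 0.0321
```

Run:
```python
from h import *
s=optics.camera("side")
cv2.imwrite("pics/a3.png",cv2.resize(s["img"][160:290,190:330],None,fx=4,fy=4,interpolation=2)[:,:,::-1])
o=ctrl.get_obs();print(o["force"],o["grip_width"])
```

```text
[ -2.48159441 -17.84769584  11.36967162] 0.031711280700817676
```

View pics/a3.png

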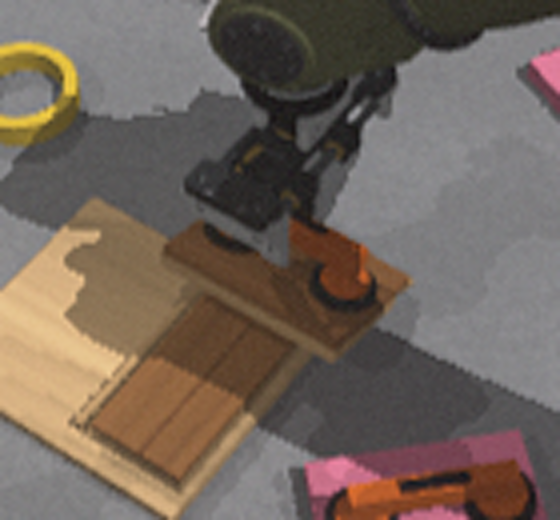

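Call:
jog_arm:
  targets:
    - [3.5, [-0.3, -0.3, 0], 0]
    - [3.5, [-0.6, -0.3, 0], 0]
    - [3.5, [-0.9, -0.2, 0], 0]
    - [3.5, [-0.9, -0.2, 0], 0]
    - [0, [-0.9, -0.1, 0], 0]
    - [0, [-0.9, -0.1, 0], 0]
    - [0, [-0.9, -0.1, 0], 0]
  grip_force: 5

```text
time_s: 8.3
ee_pos: [0.4738, 0.088, 0.0768]
eef_rot: [-1.571, 0.002, 1.48]
force: [-1.3, -10.5, 3.2]
grip_width: 0.0239
```

Call:
jog_arm:
  targets:
    - [0, [0, 0, 0], 0]
    - [0, [0, 0, 0], 0]
    - [0, [0, 0, 0], 0]
  grip_force: 5

```text
time_s: 8.6
ee_pos: [0.4738, 0.0879, 0.0768]
eef_rot: [-1.571, 0.002, 1.48]
force: [-0.5, -9.9, 3.1]
grip_width: 0.024
```

```bash
cat >> h.py <<'E'
def tilt(s=None):
    """plane through the plank's brown top seen from the side: normal, tilt deg, point"""
    s=s or optics.camera("side");hsv=cv2.cvtColor(s["img"],cv2.COLOR_RGB2HSV);P=cloud(s)
    m=(hsv[...,0]<18)&(hsv[...,1]>90)&(hsv[...,1]<160)&(hsv[...,2]<150)&(hsv[...,2]>60)
    return s,m,P
def plane(Q,it=6):
    for _ in range(it):
        c=Q.mean(0);n=np.linalg.svd(Q-c)[2][2];n*=np.sign(n[2]);d=(Q-c)@n;Q=Q[abs(d)<max(.003,1.5*d.std())]
    return c,n,len(Q)
E
python3 - <<'E'
from h import *
s,m,P=tilt()
b=(P[...,1]>-.02)&(P[...,1]<.17)&(P[...,0]>.35)&(P[...,0]<.6)&(P[...,2]>.01)&(P[...,2]<.09)&m
Q=P[b]; print(len(Q),Q.min(0),Q.max(0))
c,n,k=plane(Q);print(c.round(4),n.round(3),k,"tilt",np.degrees(np.arccos(n[2])))
# same for a row-end profile: z against along-v coordinate
v=np.array([.0906,.996]);w=(Q[:,:2]-[.479,.136])@v
for a in np.arange(-.13,.05,.015):
    q=Q[(w>=a)&(w<a+.015)]
    if len(q):print(round(a,3),len(q),np.median(q[:,2]).round(4))
E
```

```text
1115 [0.39082003 0.05329465 0.01007268] [0.59996923 0.16999735 0.080718  ]
[0.4607 0.1294 0.0455] [-0.019 -0.313  0.95 ] 530 tilt 18.253566432738168
-0.1 6 0.0151
-0.085 33 0.0201
-0.07 25 0.026
-0.055 49 0.0333
-0.04 58 0.0387
-0.025 128 0.0447
-0.01 186 0.0495
0.005 365 0.0514
0.02 232 0.0309
0.035 33 0.0125
```

Call:
jog_arm:
  targets:
    - [0, [-0.2, 0, 0], 0]
    - [0, [-0.2, 0, 0], 0]
  grip_force: 5

```text
time_s: 8.85
ee_pos: [0.4736, 0.0865, 0.0766]
eef_rot: [-1.571, 0.001, 1.48]
force: [-1.2, -6.1, 0.2]
grip_width: 0.0217
```

Call:
jog_arm:
  targets:
    - [0, [0, 0, 0], 0]
    - [0, [0, 0, 0], 0]
  grip_force: 20

```text
time_s: 9.05
ee_pos: [0.4737, 0.0866, 0.0769]
eef_rot: [-1.571, 0.0, 1.48]
force: [-0.9, -5.7, 2.9]
grip_width: 0.021
```

Call:
jog_arm:
  targets:
    - [0, [0, -0.2, 0], 0]
    - [0, [0, -0.6, 0], 0]
  grip_force: 30

```text
time_s: 9.25
ee_pos: [0.4731, 0.087, 0.0823]
eef_rot: [-1.569, 0.0, 1.48]
force: [-0.5, -0.4, -5.3]
grip_width: 0.02
```

Call:
jog_arm:
  targets:
    - [0, [0, -0.5, 0], 0]
    - [0, [0, -1, 0], 0]
    - [0, [0, -1.5, 0], 0]
  grip_force: 30

```text
time_s: 9.55
ee_pos: [0.4736, 0.0869, 0.0982]
eef_rot: [-1.571, -0.0, 1.48]
force: [0.7, -0.3, -5.0]
grip_width: 0.0199
```

Call:
jog_arm:
  targets:
    - [0, [0, 0, 0], 0]
    - [0, [0, 0, 0], 0]
    - [0, [0, 0, 0], 0]

```text
time_s: 9.85
ee_pos: [0.4735, 0.0867, 0.0976]
eef_rot: [-1.57, 0.0, 1.48]
force: [0.2, 0.5, -5.9]
grip_width: 0.0198
```

It holds a tilt of about 12° by friction jam. I'll set it back down once to jam it at a larger tilt.

Call:
jog_arm:
  targets:
    - [0, [0, 0.8, 0], 0]
    - [0, [0, 1.6, 0], 0]
    - [0, [0, 1.9, 0], 0]

```text
time_s: 10.15
ee_pos: [0.473, 0.0865, 0.0775]
eef_rot: [-1.569, 0.001, 1.48]
force: [-3.9, -8.3, 4.4]
grip_width: 0.0201
```

Call:
jog_arm:
  targets:
    - [0, [0, 0.1, 0], 0]
    - [0, [-0.1, 0.3, 0], 0]
    - [0, [-0.2, 0.5, 0], 0]
    - [0, [-0.2, 0.5, 0], 0]
  grip_force: 3

```text
time_s: 10.55
ee_pos: [0.474, 0.0851, 0.074]
eef_rot: [-1.572, -0.001, 1.48]
force: [0.9, 3.3, 1.4]
grip_width: 0.0223
```

Call:
jog_arm:
  targets:
    - [0, [0, 0, 0], 0]
    - [0, [0, 0, 0], 0]
  grip_force: 15

```text
time_s: 10.75
ee_pos: [0.4738, 0.0849, 0.074]
eef_rot: [-1.572, -0.0, 1.48]
force: [2.0, 1.9, 2.2]
grip_width: 0.021
```

Call:
jog_arm:
  targets:
    - [0, [0.2, -0.6, 0], 0]
    - [0, [0.2, -1.5, 0], 0]
    - [0, [0.2, -2.5, 0], 0]
    - [0, [0.2, -2.5, 0], 0]

```text
time_s: 11.15
ee_pos: [0.4741, 0.0868, 0.1002]
eef_rot: [-1.573, -0.0, 1.48]
force: [-0.0, 0.1, -5.1]
grip_width: 0.0155
```

Call:
jog_arm:
  targets:
    - [0, [1.2, 0, 0], 0]
    - [0, [2.4, 0, 0], 0]
    - [0, [2.4, 0.4, 0], 0]
    - [0, [2.4, 0.7, 0], 0]
    - [0, [2.4, 0.7, 0], 0]

```text
time_s: 11.65
ee_pos: [0.4767, 0.1103, 0.0929]
eef_rot: [-1.573, 0.001, 1.481]
force: [-2.9, -7.0, 13.8]
grip_width: 0.0161
```

Call:
jog_arm:
  targets:
    - [0, [0, 0.1, 0], 0]
    - [0, [-0.4, 0.25, 0], 0]
    - [0, [-0.75, 0.4, 0], 0]
    - [0, [-1.0, 0.65, 0], 0]
    - [0, [-1.25, 0.85, 0], 0]
    - [0, [-1.5, 1.1, 0], 0]
    - [0, [-1.7, 1.3, 0], 0]
    - [0, [-1.9, 1.5, 0], 0]
    - [0, [-1.9, 1.7, 0], 0]
    - [0, [-1.9, 1.7, 0], 0]
  grip_force: 4

```text
time_s: 12.65
ee_pos: [0.4744, 0.0919, 0.0749]
eef_rot: [-1.572, -0.0, 1.48]
force: [1.2, 1.0, 3.0]
grip_width: 0.0223
```

Call:
jog_arm:
  targets:
    - [0, [0, 0, 0], 0]
    - [0, [0, 0, 0], 0]
    - [0, [0, 0, 0], 0]
  grip_force: 40

```text
time_s: 12.95
ee_pos: [0.4743, 0.0918, 0.0749]
eef_rot: [-1.571, -0.0, 1.48]
force: [1.8, -0.1, 4.6]
grip_width: 0.0205
```

Call:
jog_arm:
  targets:
    - [0, [0, -0.2, 0], 0]
    - [0, [0, -0.6, 0], 0]
    - [0, [0, -1.2, 0], 0]
    - [0, [0, -1.8, 0], 0]
    - [0, [0, -1.8, 0], 0]
  grip_force: 50

```text
time_s: 13.45
ee_pos: [0.4744, 0.0917, 0.0936]
eef_rot: [-1.572, -0.0, 1.48]
force: [-0.0, -0.8, -6.8]
grip_width: 0.0195
```

Call:
jog_arm:
  targets:
    - [0, [0, -2, 0], 0.1]
    - [0, [0.5, -4, -1], 0.25]
    - [0, [2, -4, -2.5], 0.4]
    - [0, [4, -4, -4], 0.55]
    - [0, [6, -4, -5.5], 0.7]
    - [0, [8, -4, -7], 0.85]
    - [0, [10, -4, -9], 1.0]
    - [0, [11.5, -4, -10.5], 1.15]
    - [0, [12.5, -4, -11.3], 1.3]
    - [0, [12.5, -4, -11.3], 1.45]

```text
time_s: 14.45
ee_pos: [0.5984, 0.207, 0.1319]
eef_rot: [-1.571, 0.001, 0.025]
force: [-0.9, -0.1, -5.6]
grip_width: 0.0201
```

Call:
jog_arm:
  targets:
    - [0, [0, 0, 0], 0.121]
    - [0, [0, 0, 0], 0.121]
    - [0, [0, 0, 0], 0.121]

```text
time_s: 14.75
ee_pos: [0.5978, 0.2059, 0.1325]
eef_rot: [-1.571, 0.0, -0.087]
force: [-0.1, 0.3, -5.7]
grip_width: 0.02
```

Run:
```python
from h import *
s,m,P=tilt();np.savez("s4.npz",**s)
o=ctrl.get_obs();print(o["force"].round(1),o["moment"].round(3),o["grip_width"],o["ee_pos"])
b=(P[...,1]>.05)&(P[...,1]<.36)&(P[...,0]>.5)&(P[...,0]<.72)&(P[...,2]>.05)&(P[...,2]<.13)&m
Q=P[b];c,n,k=plane(Q);print(c.round(4),n.round(3),k,len(Q),"tilt",np.degrees(np.arccos(n[2])))
I=s["img"].copy()
cv2.imwrite("pics/a4.png",cv2.resize(I[170:310,140:300],None,fx=4,fy=4,interpolation=2)[:,:,::-1])
```

```text
[-1.2  0.7 -4.9] [-0.019  0.01  -0.005] 0.019729857353642053 [0.59782708 0.20593527 0.13257457]
[0.5959 0.2198 0.0889] [-0.373  0.033  0.927] 669 1077 tilt 22.00959926057079
```

View pics/a4.png

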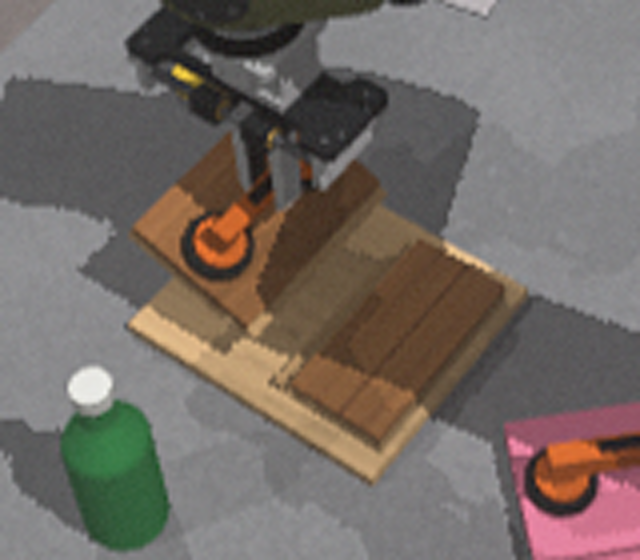

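The plank is held tilted at 22°, tongue edge towards the row. The side picture shows plank at about (260,240) and row at (400,360). I'll take heights relative to the row top from the same image to cancel the calibration error.

Run:
```python
from h import *
s=load("s4.npz");P=cloud(s);hsv=cv2.cvtColor(s["img"],cv2.COLOR_RGB2HSV)
u=np.array([np.cos(-.091),np.sin(-.091)]);v=np.array([-u[1],u[0]]);L=np.array([.5328,.2117])
X=(P[...,:2]-L)@u;Y=(P[...,:2]-L)@v;Z=P[...,2]
r=(X>-.07)&(X<-.02)&(abs(Y)<.07)&(Z>.02)&(Z<.045);print("row z",np.median(Z[r]),r.sum(), Z[r].std())
f=(X>.03)&(X<.08)&(Y>-.0)&(Y<.09)&(Z<.025)&(Z>0);print("ply z",np.median(Z[f]),f.sum())
# row face and back edges: highest-gradient in X of Z profile, shaded strip free of plank
for y0 in(.02,.04,.055,.07):
    k=(abs(Y-y0)<.008)&(X>-.03)&(X<.03)
    o=np.argsort(X[k]);print(y0,[(round(1000*a),round(1000*b)) for a,b in zip(X[k][o],Z[k][o])][::3])
# colour masks: row top in both views on z=.032
for n in("side","top"):
    c=s if n=="side" else load("top0.npz");h=cv2.cvtColor(c["img"],cv2.COLOR_RGB2HSV).astype(int)
    for y0 in(.03,.06):
        q=[]
        for x in np.arange(-.1,.03,.002):
            p=np.r_[L+u*x+v*y0,.032,1];pc=(c["world_to_cam"]@p)[:3];K=c["camera_matrix"];a=int(round(K[0,2]+K[0,0]*pc[0]/-pc[2]));b=int(round(K[1,2]-K[1,1]*pc[1]/-pc[2]))
            q.append((round(x*1000),int(h[b,a,1]),int(h[b,a,2])))
        print(n,y0,q[:8],q[40:])
```

```text
row z 0.03122299478635089 664 0.002210855676315151
ply z 0.011508745004122663 237
0.02 [(-30, 438), (-30, 447), (-30, 450), (-29, 426), (-29, 377), (-29, 437), (-29, 421), (-28, 406), (-28, 450), (-28, 396), (-27, 383), (-27, 410), (-27, 28), (-27, 388), (-27, 413), (-26, 451), (-26, 32), (-26, 424), (-26, 435), (-26, 449), (-26, 405), (-25, 383), (-25, 448), (-25, 425), (-25, 376), (-24, 240), (-24, 415), (-24, 400), (-24, 450), (-24, 426), (-24, 450), (-24, 243), (-24, 440), (-23, 449), (-23, 425), (-23, 34), (-23, 415), (-22, 244), (-22, 244), (-22, 251), (-22, 378), (-22, 443), (-21, 448), (-21, 380), (-21, 253), (-21, 253), (-21, 439), (-20, 444), (-20, 387), (-20, 420), (-20, 251), (-20, 255), (-20, 449), (-20, 413), (-19, 32), (-19, 398), (-19, 256), (-19, 394), (-19, 36), (-18, 423), (-18, 387), (-18, 425), (-17, 413), (-17, 32), (-17, 33), (-16, 222), (-16, 252), (-16, 449), (-16, 35), (-16, 217), (-16, 254), (-15, 367), (-14, 33), (-14, 255), (-13, 398), (-13, 447), (-12, 32), (-11, 254), (-11, 35), (-11, 257), (-10, 446), (-9, 254), (-7, 255), (-7, 254), (-6, 443), (-5, 25
[... 5169 characters left out ...]
 111, 206), (10, 109, 180), (12, 109, 219), (14, 109, 219), (16, 99, 239), (18, 99, 240), (20, 99, 239), (22, 99, 239), (24, 97, 244), (26, 97, 243), (28, 95, 245)]
top 0.06 [(-100, 7, 145), (-98, 30, 154), (-96, 32, 157), (-94, 81, 189), (-92, 104, 208), (-90, 116, 197), (-88, 116, 197), (-86, 132, 182)] [(-20, 144, 181), (-18, 146, 184), (-16, 145, 186), (-14, 147, 186), (-12, 147, 186), (-10, 140, 186), (-8, 128, 175), (-6, 128, 175), (-4, 113, 149), (-2, 113, 145), (0, 116, 198), (2, 115, 204), (4, 114, 233), (6, 115, 216), (8, 115, 216), (10, 108, 184), (12, 108, 219), (14, 98, 242), (16, 98, 242), (18, 95, 244), (20, 95, 243), (22, 95, 244), (24, 95, 244), (26, 95, 244), (28, 95, 244)]
```

Row z reads 0.8 mm low, and both views put the row face about 8 mm to -x of the line. I'm moving to just before the groove mouth.

Call:
jog_arm:
  targets:
    - [0, [-0.8, 1.2, 0], 0.004]
    - [0, [-1.6, 2.2, 0], 0.004]
    - [0, [-2.0, 2.9, 0], 0.004]
    - [0, [-2.3, 3.3, 0], 0.004]
    - [0, [-2.5, 3.5, 0], 0.004]
    - [0, [-2.6, 3.6, 0], 0.004]
    - [0, [-2.6, 3.6, 0], 0.004]
    - [0, [-2.6, 3.6, 0], 0.004]

```text
time_s: 15.6
ee_pos: [0.5723, 0.2084, 0.0971]
eef_rot: [-1.571, -0.001, -0.095]
force: [0.3, -0.1, -6.7]
grip_width: 0.0197
```

Call:
jog_arm:
  targets:
    - [0, [-0.1, 0.04, 0], 0]
    - [0, [-0.2, 0.1, 0], 0]
    - [0, [-0.3, 0.16, 0], 0]
    - [0, [-0.3, 0.16, 0], 0]

```text
time_s: 16.0
ee_pos: [0.5689, 0.2087, 0.0951]
eef_rot: [-1.571, 0.0, -0.095]
force: [-0.2, -0.0, -6.1]
grip_width: 0.0202
```

Call:
jog_arm:
  targets:
    - [0, [0, 0.1, 0], 0]
    - [0, [0, 0.17, 0], 0]
    - [0, [-0.1, 0.21, 0], 0]
    - [0, [-0.2, 0.25, 0], 0]
    - [0, [-0.2, 0.25, 0], 0]

```text
time_s: 16.5
ee_pos: [0.5669, 0.2088, 0.0925]
eef_rot: [-1.571, 0.0, -0.095]
force: [1.2, -0.2, -5.6]
grip_width: 0.0195
```

Call:
jog_arm:
  targets:
    - [0, [-0.1, 0.04, 0], 0]
    - [0, [-0.2, 0.08, 0], 0]
    - [0, [-0.2, 0.08, 0], 0]

```text
time_s: 16.8
ee_pos: [0.565, 0.209, 0.0918]
eef_rot: [-1.571, 0.0, -0.095]
force: [0.4, 1.0, -5.4]
grip_width: 0.0197
```

Call:
jog_arm:
  targets:
    - [0, [-0.1, 0.04, 0], 0]
    - [0, [-0.2, 0.08, 0], 0]
    - [0, [-0.2, 0.08, 0], 0]

```text
time_s: 17.1
ee_pos: [0.563, 0.2092, 0.091]
eef_rot: [-1.571, 0.0, -0.095]
force: [-0.0, -0.4, -5.1]
grip_width: 0.0202
```

Call:
jog_arm:
  targets:
    - [0, [-0.1, 0.02, 0], 0]
    - [0, [-0.2, 0.04, 0], 0]
    - [0, [-0.2, 0.04, 0], 0]

```text
time_s: 17.4
ee_pos: [0.5616, 0.2095, 0.0911]
eef_rot: [-1.57, -0.002, -0.095]
force: [4.4, -0.1, -2.6]
grip_width: 0.0198
```

Run:
```python
from h import *
s,m,P=tilt();np.savez("s5.npz",**s)
o=ctrl.get_obs();print(o["force"].round(1),o["moment"].round(3),o["grip_width"],o["ee_pos"])
b=(P[...,1]>.05)&(P[...,1]<.36)&(P[...,0]>.535)&(P[...,0]<.69)&(P[...,2]>.03)&(P[...,2]<.1)&m
Q=P[b];c,n,k=plane(Q);print(c.round(4),n.round(3),k,len(Q),"tilt",np.degrees(np.arccos(n[2])))
cv2.imwrite("pics/a5.png",cv2.resize(s["img"][190:310,150:290],None,fx=5,fy=5,interpolation=2)[:,:,::-1])
```

```text
[ 4.5  0.3 -2.9] [ 0.033 -0.9   -0.013] 0.019861479819892912 [0.56160753 0.20945942 0.09111177]
[0.5725 0.2338 0.0521] [-0.383  0.041  0.923] 464 685 tilt 22.67842699329856
```

View pics/a5.png

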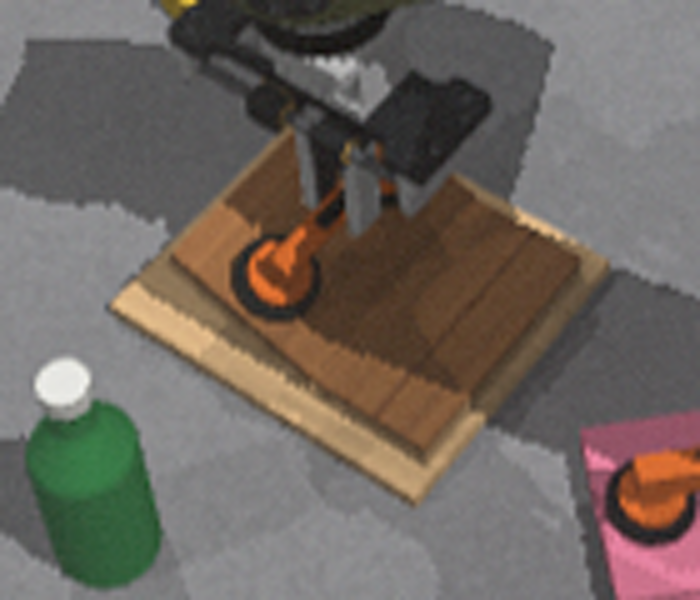

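The tongue is in the groove with light contact. At the joint near (380,310) in the crop there is no gap, and the tilt is 22.7°. I push slightly further to confirm it's home.

Call:
jog_arm:
  targets:
    - [0, [-0.05, 0, 0], 0]
    - [0, [-0.1, 0, 0], 0]
    - [0, [-0.1, 0, 0], 0]

```text
time_s: 17.75
ee_pos: [0.5611, 0.2095, 0.0914]
eef_rot: [-1.57, -0.003, -0.095]
force: [6.3, -1.0, -2.2]
grip_width: 0.02
```

Call:
jog_arm:
  targets:
    - [0, [0, 0, 0], 0]
    - [0, [0.1, 0.12, 0], 0]
    - [0, [0.2, 0.24, 0], 0]
    - [0, [0.3, 0.36, 0], 0]
    - [0, [0.3, 0.36, 0], 0]
  grip_force: 14

```text
time_s: 18.25
ee_pos: [0.5646, 0.2089, 0.0882]
eef_rot: [-1.57, -0.004, -0.095]
force: [8.0, -2.9, 0.4]
grip_width: 0.0202
```

Call:
jog_arm:
  targets:
    - [0, [0.1, 0.11, 0], 0]
    - [0, [0.2, 0.22, 0], 0]
    - [0, [0.3, 0.33, 0], 0]
    - [0, [0.4, 0.44, 0], 0]
    - [0, [0.4, 0.44, 0], 0]
  grip_force: 12

```text
time_s: 18.75
ee_pos: [0.5686, 0.2086, 0.0837]
eef_rot: [-1.57, -0.004, -0.095]
force: [8.6, -1.5, 0.6]
grip_width: 0.0195
```

Call:
jog_arm:
  targets:
    - [0, [0.1, 0.12, 0], 0]
    - [0, [0.2, 0.24, 0], 0]
    - [0, [0.3, 0.36, 0], 0]
    - [0, [0.4, 0.48, 0], 0]
    - [0, [0.4, 0.48, 0], 0]

```text
time_s: 19.25
ee_pos: [0.5726, 0.2082, 0.0788]
eef_rot: [-1.57, -0.004, -0.095]
force: [9.0, -2.8, -0.8]
grip_width: 0.018
```

Call:
jog_arm:
  targets:
    - [0, [0.1, 0.14, 0], 0]
    - [0, [0.2, 0.28, 0], 0]
    - [0, [0.3, 0.42, 0], 0]
    - [0, [0.36, 0.5, 0], 0]
    - [0, [0.36, 0.5, 0], 0]

```text
time_s: 19.75
ee_pos: [0.576, 0.2079, 0.0737]
eef_rot: [-1.57, -0.003, -0.095]
force: [8.5, -2.2, -2.2]
grip_width: 0.0166
```

Call:
jog_arm:
  targets:
    - [0, [0.05, 0.1, 0], 0]
    - [0, [0.1, 0.2, 0], 0]
    - [0, [0.1, 0.3, 0], 0]
    - [0, [0.1, 0.3, 0], 0]

```text
time_s: 20.15
ee_pos: [0.5776, 0.2077, 0.0711]
eef_rot: [-1.57, -0.005, -0.095]
force: [10.7, -2.3, -0.1]
grip_width: 0.016
```

```bash
cat > chk.py <<'E'
from h import *
import sys
s,m,P=tilt()
o=ctrl.get_obs();print(o["time_s"],o["force"].round(1),o["moment"].round(3),o["grip_width"],o["ee_pos"].round(4))
u=np.array([np.cos(-.091),np.sin(-.091)]);v=np.array([-u[1],u[0]]);L=np.array([.5328,.2117])
X=(P[...,:2]-L)@u;Y=(P[...,:2]-L)@v;Z=P[...,2]
for n,a,b in(("row",-.085,-.015),("plank",.0,.1)):
    q=(X>a)&(X<b)&(abs(Y)<.078)&(Z>.02)&(Z<.07)&m
    c,nn,k=plane(P[q]);print(n,c.round(4),nn.round(3),k,"tilt",np.degrees(np.arccos(nn[2])).round(2),"z at face",(c[2]-nn[:2]@(L-.008*u-c[:2])/nn[2]).round(4))
cv2.imwrite(sys.argv[1],cv2.resize(s["img"][190:310,150:290],None,fx=5,fy=5,interpolation=2)[:,:,::-1])
E
python3 chk.py pics/a6.png
```

```text
20.2 [11.2 -3.2 -1.1] [-0.563 -2.217  0.007] 0.016456427525479548 [0.5775 0.2077 0.0711]
row [0.4826 0.2185 0.0313] [-0.005 -0.001  1.   ] 841 tilt 0.27 z at face 0.0315
plank [0.5646 0.2181 0.0338] [-0.027 -0.001  1.   ] 435 tilt 1.55 z at face 0.0327
```

View pics/a6.png

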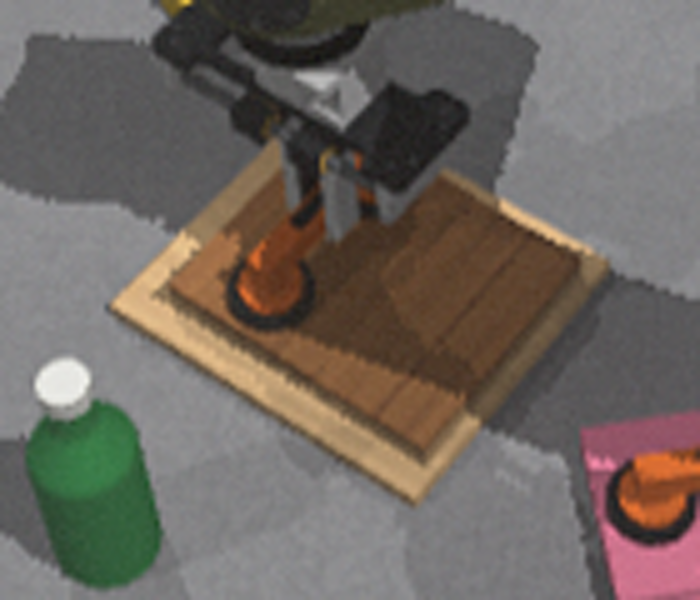

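Call:
jog_arm:
  targets:
    - [0, [0.05, 0.1, 0], 0]
    - [0, [0.08, 0.2, 0], 0]
    - [0, [0.08, 0.3, 0], 0]
    - [0, [0.08, 0.3, 0], 0]

```text
time_s: 20.6
ee_pos: [0.5786, 0.2077, 0.0684]
eef_rot: [-1.57, -0.006, -0.095]
force: [10.5, -2.7, 0.9]
grip_width: 0.0159
```

```bash
python3 chk.py pics/a7.png
```

```text
20.65 [12.9 -2.   0.6] [-0.605 -2.337  0.023] 0.01612007643880899 [0.5786 0.2077 0.0684]
row [0.4832 0.2189 0.0313] [-0.005  0.005  1.   ] 846 tilt 0.39 z at face 0.0316
plank [0.5677 0.2204 0.0322] [-0.004 -0.007  1.   ] 437 tilt 0.47 z at face 0.0319
```

Call:
jog_arm:
  targets:
    - [0, [0.05, 0.1, 0], 0]
    - [0, [0.1, 0.2, 0], 0]
    - [0, [0.15, 0.25, 0], 0]
    - [0, [0.15, 0.25, 0], 0]

```text
time_s: 21.05
ee_pos: [0.579, 0.208, 0.0669]
eef_rot: [-1.57, -0.003, -0.095]
force: [-2.9, -2.8, 15.8]
grip_width: 0.0157
```

Seated on the plywood, with 16 N felt downwards. Releasing and retreating straight up.

Call:
jog_arm:
  targets:
    - [0, [0, -0.1, 0], 0]
    - [0, [0, -0.1, 0], 0]
    - [4.5, [0, -0.1, 0], 0]
    - [4.5, [0, -0.1, 0], 0]
    - [4.5, [0, -0.1, 0], 0]
    - [4.5, [0, -2, 0], 0]
    - [4.5, [0, -5, 0], 0]
    - [4.5, [0, -9, 0], 0]
    - [4.5, [0, -12, 0], 0]
    - [4.5, [0, -12, 0], 0]

```text
time_s: 22.05
ee_pos: [0.5792, 0.2083, 0.1888]
eef_rot: [-1.568, -0.006, -0.095]
force: [0.3, 0.5, 0.5]
grip_width: 0.0449
```

```bash
python3 chk.py pics/a8.png
```

```text
22.1 [-0.8  0.5 -0.9] [-0.046 -0.074 -0.001] 0.044568926427380404 [0.5784 0.208  0.186 ]
row [0.4824 0.2156 0.0311] [ 0.008 -0.002  1.   ] 809 tilt 0.47 z at face 0.0308
plank [0.5659 0.2078 0.0312] [-0.002  0.002  1.   ] 487 tilt 0.16 z at face 0.0311
```

View pics/a8.png

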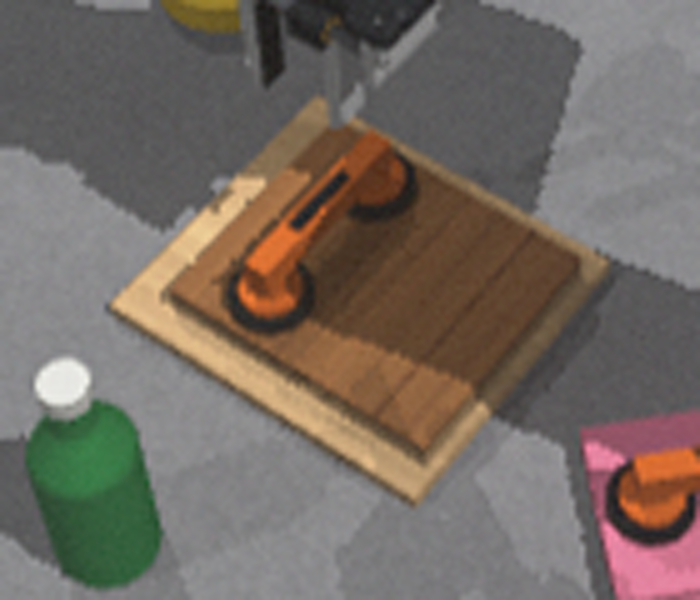

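The plank lies flat and flush with no gap at the joint (about (380,320)), ends in line with the row. The gripper is clear. Handing in.

```bash
python3 -c "
from station import ctrl
print(ctrl.hand_in())"
```

```text
the job is handed in; nothing more can be done
None
```

The plank is in the groove, flat and flush with the row. It is released with its lifter left on, and I handed the job in at about 22 s; no verdict was reported.

**How it was done:** The arm can only turn the tool about the vertical, so I could not tilt the plank directly. I gripped the lifter bar, rested the plank's +x half on the end edge of the laid row so it tilted in a light grip, then clamped it there at about 22°. From there:
- **Feeding in:** the tongue went into the groove with about 6 N of push, and stopped where the cameras put the row's face, about 8 mm to -x of the marked line.
- **Lowering:** I turned the plank down about its top edge, keeping it pushed home, pressed it lightly, and let go.

**Last checks after release:**

| Check | Reading |
|---|---|
| Plank tilt | 0.16° |
| Plank top against row top, at the face | 31.1 mm against 30.8 mm (0.3 mm apart, within the depth noise) |
| Joint and plank ends (picture) | no gap, ends in line |
| Force on the tool once clear | about 1 N or less |

**Forces:** The highest wrist force I read was about 20 N, while tilting the plank against the row's end. During insertion and lowering it stayed at or below about 16 N. These are end-of-move readings, so brief peaks in between were not seen.

**Not confirmed:**
- I judged the locking from the plank lying flat and the gap being closed; I did not do a pull test.
- The first attempt to clamp a larger tilt slipped back flat in the grip and was redone.
- While tilted, the finger opening suggested only about 12°, but the depth image read 22°; I trusted the image.
- I did not re-measure the can, bottle, tape or knife, but nothing was moved near them.

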